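# Heft the parts tins and hold up the heaviest

### The job

Slide the clear guard of the parts box fully open, away from you, and leave it open. Then, working from left to right, lift each of the three identical tins straight up, clear of the box, to feel its weight, setting each one back upright in its own place before taking the next. Finish holding up the heaviest tin in the gripper, upright and still, at least 10 cm above the box, with the other two back in their places and everything else left alone.

Things in the scene. Friction and masses are not known exactly. Their poses are not given: they have to be found in the camera images.
- parts_box: Grey metal box fixed to the bench, 328 (x) x 275 (y) x 92 mm. Origin on the bench under the middle tin place; x points away from the robot, along the guard tracks, y left. Tin bay inside x -62 to 86, y +-132 mm, floor z 6, front and side walls to 78, tracks on the sides to 92 mm. Tins at x 0, y +80 (left), 0, -80 (right), a few mm off. Behind the bay: deck where the open guard parks.
- guard (a joint): Travel of the sliding guard in m: 0 shut (over all three tins), 0.165 open against its stop. Moves along the box's +x with about 2 N of friction and stays where it is left; starts up to 20 mm open. The guard is a clear pane in an aluminium frame, 158 mm long in x, its top 86 mm above the bench.
- guard_tab (a point): Centre of the upright black pull tab on the guard, 26 mm behind the guard's front edge: 10 mm thick along the box's x, 64 mm long along y, standing up from z 90 to 124 mm above the bench (the point is at 107 mm). It moves with the guard.
- tin_a_centre (a point): Closed round steel tin with flat lid, 46 mm across, 66 mm tall; this point is its centre, 33 mm above its underside, z upright. One of three that look alike and stand in random order in the left, middle and right places of the bay. The letter tells neither place nor weight; one weighs 0.55 to 0.85 kg, the others 0.2 to 0.45 kg each.
- tin_b_centre (a point): Closed round steel tin with flat lid, 46 mm across, 66 mm tall; this point is its centre, 33 mm above its underside, z upright. One of three that look alike and stand in random order in the left, middle and right places of the bay. The letter tells neither place nor weight; one weighs 0.55 to 0.85 kg, the others 0.2 to 0.45 kg each.
- tin_c_centre (a point): Closed round steel tin with flat lid, 46 mm across, 66 mm tall; this point is its centre, 33 mm above its underside, z upright. One of three that look alike and stand in random order in the left, middle and right places of the bay. The letter tells neither place nor weight; one weighs 0.55 to 0.85 kg, the others 0.2 to 0.45 kg each.
- wick_reel: Bystander: small flat brass-coloured reel, 45 mm across, 11 mm high, lying in the tin bay behind the tins; origin under its centre.
- battery_1: Bystander: battery cell, 50 mm long, 15 mm thick, lying in the tin bay behind the tins; origin under its centre.
- flush_cutters: Bystander: small side cutters, 115 x 64 x 11 mm, lying on the bench left of the box; origin under the centre.
- connector_a: Bystander: round metal connector, 49 x 24 x 24 mm, lying on the bench; origin under the centre.
- battery_adapter: Bystander: dark blue adapter, 69 x 101 x 48 mm, standing on the bench; origin under the centre.
- screw_dish: Bystander: round metal dish with screws, 96 mm across, 20 mm high, right of the box; origin under the centre.

How it is judged:
By the outcome, as a careful person would: the job done as asked, in the order asked, and still so for the second after the job is handed in, while the arm keeps its last pose, push and grip.
It also fails if it takes over 72 s, if anything falls off the work surface, if the arm or the gripper's body presses on something with over 40 N, if the wrist force passes 120 N, or if a joint passes its speed limit or range.

### The arm

A 7-joint arm with a two-finger parallel gripper is mounted at the origin on a cart in front of the work surface, level with it; the furniture and walls round the work are solid. World frame = base frame: x ahead of the robot, y to its left, z up, the work surface at z = 0. Lengths are in m, angles in rad, forces in N, time in s.
With the tool pointing down it reaches from about 0.4 to 0.85 m from the base axis. Payload 4.5 kg.
Tool frame: the origin (TCP) lies between the finger pads; the fingertips stand 11 mm ahead of it and the grasp point (between the pads) lies 8 mm behind it (r.nose_length is the distance from the TCP to the fingertips, in m); z points along the fingers, y is the line along which they close (so a half turn about z gives the same grasp; the last joint's range is limited). The gripper opens to 88 mm and grips with 3 to 60 N. Pads are 18 mm wide; open, the fingers measure 123 mm over their backs; the gripper's body (75 mm by 187 mm) begins 45 mm behind the grasp point.
Start: joints at [1.181, 0.689, -0.195, 1.565, 0.157, 0.902, -0.215], TCP at [0.257, -0.57, 0.25] pointing down, gripper open.
Joint ranges: [-3.01, 3.01], [-0.46, 2.08], [-1.47, 1.51], [0.13, 2.56], [-1, 4.14], [0.04, 2.09], [-2.66, 2.66]. Speed limits (rad/s): [2.57, 2.57, 3.14, 3.14, 3.14, 3.14, 3.14].

### API

Orientations are given as a unit quaternion [x, y, z, w].
In Python, from plant import get_state, snapshot, camera_model, r gives the robot as it stands.
- The arm moves only by the shell command python3 -m inch 'ROWS' [FORCE]. ROWS is text: rows parted by semicolons, each of 7 numbers parted by spaces: the opening, from -1 (shut) to 1 (fully open), then the shift along the tool's x, y, z in m, then the turn, a rotation vector about the tool's x, y, z in rad. A call has 1 to 20 rows; each row shifts and turns the commanded pose from where the row before left it, along the tool's axes as they then stand; what a row does not reach is not made up. A row lasts 1/12 s, in which the tool goes at most 41.7 mm and 7.16 degrees, less where a joint would pass 70% of its speed; a pose out of reach is approached as far as the arm can. A call is refused whole if a number of a shift passes 0.0417 or a number of a turn 0.125, either way. A call with a gripper value outside its range is refused whole. The fingers move at their own pace and stop on an object; FORCE is the grip in N (left out, the last holds). Time passes only in rows, so rows that do not move let the fingers close. It gives the time, the measured TCP pose, the force, the opening and the grip force at its end, in the units of the state.
- get_state(): the state, without advancing time (a new reading comes with each control period).
- snapshot(name): name is "scene" or "top" or "wrist"; returns (picture, depth): 400x640x3 uint8, red, green, blue; 400x640 float32, m along the optical axis (not along the pixel's ray), 0 where there is no reading.
- camera_model(name): a dict with "intrinsics" (3x3 intrinsics, pixels), "view" (4x4, takes a point from world to camera coordinates). Camera axes: x right, y down, z forward; pixel columns grow to the right and rows downward; lengths in m; the calibration is good to about 2 mm. The wrist camera is an equidistant fisheye: a pixel r from the principal point sees the ray r / f radians off the axis. A picture is of the moment at which its call begins: read the wrist's pose just before it. camera_model takes no time and is no camera call; for the wrist camera it gives the pose at the moment of the call.
- r.finish_job(): hands the job in; it is judged then, once.
The state is a dict: "clock": time; "q": joint angles; "qd": joint speeds; "joint_torque": joint torques, N m; "tool_pos": TCP position; "eef_rot": TCP orientation; "contact_force": force on the tool from outside, world axes, zero at the start; "moment": the same for the moment, N m; "opening": opening from 0.0 (shut) to 1.0 (fully open); "finger_force": force on a finger pad.
Only numpy, scipy, OpenCV 4.12 (cv2) and the standard library are available. Lean on these libraries where they do the work, as an engineer would, in place of code of your own. Each camera call takes 0.05 s, during which the arm holds its last target. There are 200 camera calls.

## Working session

There is one attempt and no reset: what is moved stays moved. The work goes in short steps, Python scripts to look and compute and a shell command to move; the robot and the scene stay as the last step left them, time stands still between calls to the robot, and variables do not carry over. Pictures are saved under pics/ and viewed, at most 10 in all, crops included, and the job is handed in when it is done.

```bash
ls; mkdir -p pics; cat > h.py <<'E'
import numpy as np, cv2
from plant import get_state, snapshot, camera_model, r
def world(name,u,v,d,cm=None):
    cm=cm or camera_model(name);K=np.array(cm["intrinsics"]);V=np.linalg.inv(np.array(cm["view"]))
    return (V@np.array([(u-K[0,2])/K[0,0]*d,(v-K[1,2])/K[1,1]*d,d,1]))[:3]
E
python3 - <<'E'
from h import *
for n in("scene","top"):
    p,d=snapshot(n);cv2.imwrite(f"pics/{n}.png",p[:,:,::-1]);np.save(f"pics/{n}_d.npy",d)
    c=camera_model(n);print(n,np.round(c["intrinsics"],1).tolist(),np.round(c["view"],3).tolist())
s=get_state();print({k:np.round(v,3).tolist() for k,v in s.items()})
E
```

```text
pics
scene [[438.7, 0.0, 322.8], [0.0, 438.7, 197.7], [0.0, 0.0, 1.0]] [[-0.547, -0.837, -0.004, 0.134], [-0.498, 0.329, -0.802, 0.365], [0.673, -0.437, -0.597, 0.985], [0.0, 0.0, 0.0, 1.0]]
top [[448.4, 0.0, 324.1], [0.0, 448.4, 199.5], [0.0, 0.0, 1.0]] [[0.023, -1.0, -0.012, -0.132], [-0.992, -0.021, -0.125, 0.467], [0.125, 0.015, -0.992, 1.224], [0.0, 0.0, 0.0, 1.0]]
{'clock': 0.1, 'q': [1.181, 0.69, -0.194, 1.566, 0.157, 0.903, -0.215], 'qd': [0.0, -0.001, -0.001, -0.0, -0.001, -0.0, -0.002], 'joint_torque': [-0.003, -52.85, -1.271, -15.384, -0.052, 0.002, 0.0], 'tool_pos': [0.257, -0.569, 0.249], 'eef_rot': [0.978, 0.21, -0.0, -0.001], 'contact_force': [0.146, 0.319, -0.203], 'moment': [0.004, -0.01, -0.085], 'finger_force': 0.0, 'opening': 0.999}
```

View pics/top.png

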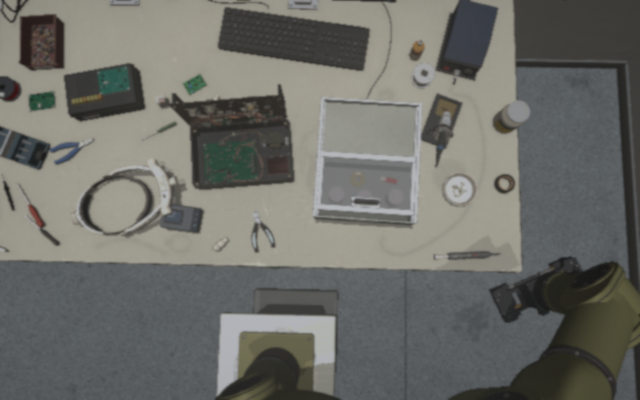

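View pics/scene.png

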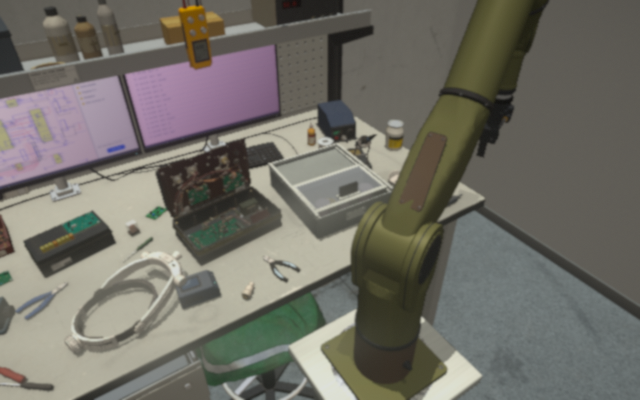

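The top view shows the box spanning (315–420, 98–222), with the tab near (366,201) and the tins faintly visible at about y=193. The scene view shows the box with the tab at (348,188). I'll enlarge the top crop.

```bash
python3 - <<'E'
from h import *
p=cv2.imread("pics/top.png");d=np.load("pics/top_d.npy")
c=cv2.resize(p[90:230,300:440],(560,560),interpolation=cv2.INTER_CUBIC)
q=cv2.imread("pics/scene.png");e=cv2.resize(q[140:240,260:400],(560,400),interpolation=cv2.INTER_CUBIC)
cv2.imwrite("pics/crop1.png",cv2.convertScaleAbs(c,alpha=1.4))
cv2.imwrite("pics/crop1s.png",e)
for u,v in[(317,150),(418,150),(315,216),(415,220),(322,102),(420,104),(366,201),(337,193),(364,193),(395,195),(340,170)]:print(u,v,np.round(world("top",u,v,d[v,u]),3))
E
```

```text
317 150 [ 0.617 -0.098  0.004]
418 150 [ 0.601 -0.371  0.094]
315 216 [ 0.419 -0.099  0.079]
415 220 [ 0.413 -0.364  0.088]
322 102 [ 0.728 -0.111  0.096]
420 104 [ 0.728 -0.377  0.094]
366 201 [ 0.457 -0.231  0.122]
337 193 [ 0.481 -0.157  0.086]
364 193 [ 0.483 -0.229  0.085]
395 195 [ 0.479 -0.311  0.084]
340 170 [ 0.544 -0.164  0.084]
```

View pics/crop1.png

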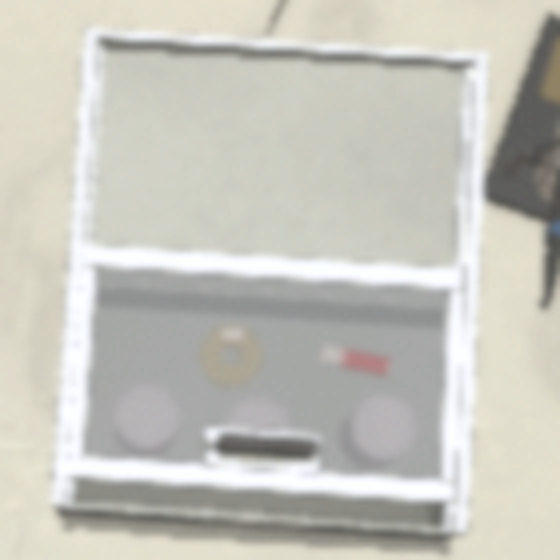

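View pics/crop1s.png

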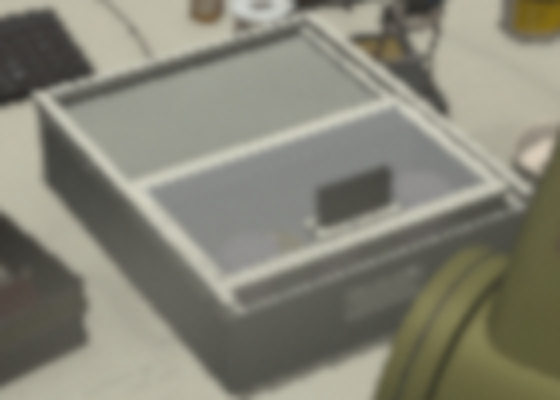

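Top crop: the tins are at (337,193.8) and (395.5,196.8), with the middle one half hidden behind the tab. The tab top is at (367,201.5), and the box corners are at (315,217), (415,222.5), (322.5,98.8) and (421,103.8). In the scene crop the tab's upper edge centre is at (348,183).

```bash
cat >> h.py <<'E'
def ray(name,u,v,cm=None):
    cm=cm or camera_model(name);K=np.array(cm["intrinsics"]);V=np.linalg.inv(np.array(cm["view"]))
    x=np.array([(u-K[0,2])/K[0,0],(v-K[1,2])/K[1,1]])
    if name=="wrist":
        t=np.linalg.norm(x); x=x/t if t>0 else x; c=np.array([np.sin(t)*x[0],np.sin(t)*x[1],np.cos(t)])
    else: c=np.r_[x,1]
    g=V[:3,:3]@c; return V[:3,3],g/np.linalg.norm(g)
def atz(name,u,v,z,cm=None):
    o,g=ray(name,u,v,cm);return o+g*(z-o[2])/g[2]
def tri(R):
    A=sum(np.eye(3)-np.outer(g,g) for o,g in R);b=sum((np.eye(3)-np.outer(g,g))@o for o,g in R)
    return np.linalg.solve(A,b)
E
python3 - <<'E'
from h import *
for u,v,z in[(315,217,.092),(415,222.5,.092),(322.5,98.8,.092),(421,103.8,.092),(367,201.5,.124),(337,193.8,.072),(395.5,196.8,.072)]:print(u,v,np.round(atz("top",u,v,z),4))
print("tab top tri",tri([ray("top",367,201.5),ray("scene",348.5,184.5)]))
print("corner tri FL,BL",tri([ray("top",315,217),ray("scene",320,217)]),tri([ray("top",322.5,98.8),ray("scene",270,164)]))
# tab mask in top depth: pane ~.086, tab>.11
d=np.load("pics/top_d.npy");P=np.array([world("top",u,v,d[v,u]) for v in range(190,212) for u in range(345,390)])
T=P[(P[:,2]>.114)&(P[:,2]<.13)];print(len(T),T.mean(0),T.min(0),T.max(0))
E
```

```text
315 217 [ 0.415  -0.0999  0.092 ]
415 222.5 [ 0.4062 -0.363   0.092 ]
322.5 98.8 [ 0.7388 -0.1122  0.092 ]
421 103.8 [ 0.7297 -0.3801  0.092 ]
367 201.5 [ 0.4552 -0.2339  0.124 ]
337 193.8 [ 0.4808 -0.157   0.072 ]
395.5 196.8 [ 0.476  -0.3146  0.072 ]
tab top tri [ 0.45601538 -0.23250381  0.12523189]
corner tri FL,BL [ 0.41488329 -0.10052435  0.08680222] [ 0.73960031 -0.11172322  0.09065124]
105 [ 0.45741028 -0.23222191  0.12248387] [ 0.45170929 -0.26277071  0.11448173] [ 0.46436347 -0.20091027  0.1286616 ]
```

Box yaw is about -0.035 rad, the tab top measures (0.456,-0.233,0.125) and the middle tin should be near (0.478,-0.236). The heights agree with the text. I'll push the tab from the robot side with closed fingers, turning and travelling first.

```bash
cat >> h.py <<'E'
from scipy.spatial.transform import Rotation as Ro
def to(x,y,z,yaw=-0.036):
    s=get_state();R=Ro.from_quat(s["eef_rot"]);p=np.array(s["tool_pos"])
    G=Ro.from_euler("z",yaw)*Ro.from_euler("x",np.pi)
    print("at",np.round(p,4),"shift(after turn)",np.round(G.inv().apply(np.array([x,y,z])-p),4),"turn",np.round((R.inv()*G).as_rotvec(),3),"t",round(s["clock"],2),"F",np.round(s["contact_force"],1),"op",round(float(s["opening"]),3),"grip",round(float(s["finger_force"]),1))
E
python3 -m inch '-1 0 0 0 0 0 0.115;-1 0 0 0 0 0 0.115;-1 0 0 0 0 0 0.115;-1 0 0 0 0 0 0.115;-1 0 0 0 0 0 0;-1 0 0 0 0 0 0' 20
python3 -c "
from h import *
to(.415,-.231,.2)"
```

```text
clock: 0.6
tool_pos: [0.2571, -0.5694, 0.2494]
eef_rot: [1.0, -0.016, -0.0, -0.0]
contact_force: [0.5, -0.4, 0.2]
opening: 0.569
finger_force: 0.0
at [ 0.2571 -0.5694  0.2494] shift(after turn) [ 0.1457 -0.3439  0.0494] turn [-0.     0.001  0.003] t 0.6 F [ 0.5 -0.4  0.2] op 0.569 grip 0.0
```

```bash
python3 -m inch '-1 0.007 -0.017 0 0 0 0;-1 0.0146 -0.0344 0.005 0 0 0;-1 0.0146 -0.0344 0.005 0 0 0;-1 0.0146 -0.0344 0.005 0 0 0;-1 0.0146 -0.0344 0.005 0 0 0;-1 0.0146 -0.0344 0.005 0 0 0;-1 0.0146 -0.0344 0.005 0 0 0;-1 0.0146 -0.0344 0.005 0 0 0;-1 0.0146 -0.0344 0.005 0 0 0;-1 0.0146 -0.0344 0.005 0 0 0;-1 0.007 -0.017 0.005 0 0 0;-1 0 0 0 0 0 0;-1 0 0 0 0 0 0' 
python3 -c "
from h import *
to(.420,-.231,.110)"
```

```text
clock: 1.68
tool_pos: [0.4151, -0.2307, 0.1996]
eef_rot: [1.0, -0.015, -0.0, -0.0]
contact_force: [-0.5, -0.2, 0.1]
opening: 0.004
finger_force: 0.0
at [ 0.4151 -0.2307  0.1996] shift(after turn) [0.0049 0.0002 0.0896] turn [-0.     0.     0.005] t 1.68 F [-0.5 -0.2  0.1] op 0.004 grip 0.0
```

```bash
python3 -m inch '-1 0 0 0.015 0 0 0.005;-1 0 0 0.03 0 0 0;-1 0 0 0.03 0 0 0;-1 0 0 0.013 0 0 0;-1 0 0 0 0 0 0;-1 0 0 0 0 0 0;-1 0.01 0 0 0 0 0;-1 0.01 0 0 0 0 0;-1 0.01 0 0 0 0 0;-1 0.01 0 0 0 0 0;-1 0.01 0 0 0 0 0;-1 0.01 0 0 0 0 0' 
python3 - <<'E'
from h import *
to(.6,-.24,.110)
p,d=snapshot("top");P=np.array([world("top",u,v,d[v,u]) for v in range(150,215) for u in range(345,390)])
cv2.imwrite("pics/push1.png",cv2.resize(p[80:240,280:440,::-1],(640,640)))
E
```

```text
clock: 2.68
tool_pos: [0.4737, -0.2356, 0.1134]
eef_rot: [1.0, -0.021, -0.0, 0.001]
contact_force: [-2.6, -0.7, 0.5]
opening: 0.002
finger_force: 1.5
at [ 0.4737 -0.2356  0.1134] shift(after turn) [ 0.1263 -0.0002  0.0034] turn [ 0.001  0.001 -0.007] t 2.68 F [-2.6 -0.7  0.5] op 0.002 grip 1.5
```

View pics/push1.png

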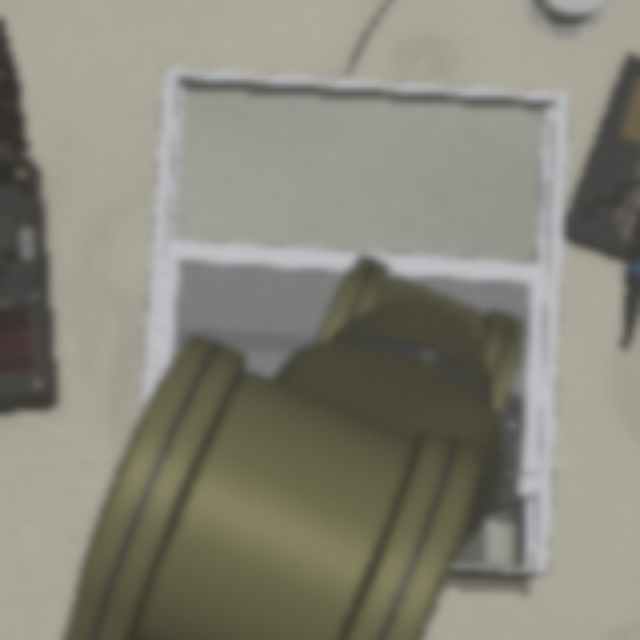

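The guard follows: its rear bar moved from row ~155 to ~144 and the push is 2.6 N. I'll continue.

```bash
python3 -m inch '-1 0.01 0 0 0 0 0;-1 0.01 0 0.001 0 0 0;-1 0.01 0 0.001 0 0 0;-1 0.01 0 0 0 0 0;-1 0.01 0 0 0 0 0;-1 0.01 0 0 0 0 0;-1 0.01 0 0 0 0 0;-1 0.01 0 0 0 0 0;-1 0.01 0 0 0 0 0;-1 0.01 0 0 0 0 0;-1 0.005 0 0 0 0 0'
python3 -m inch '-1 0.004 0 0 0 0 0;-1 0.004 0 0 0 0 0'
```

```text
clock: 3.65
tool_pos: [0.5797, -0.24, 0.1111]
eef_rot: [1.0, -0.021, 0.0, 0.001]
contact_force: [-1.4, -1.0, 1.7]
opening: 0.005
finger_force: 1.2
clock: 3.82
tool_pos: [0.5872, -0.2398, 0.1106]
eef_rot: [1.0, -0.021, -0.0, 0.001]
contact_force: [-3.3, -0.5, 1.4]
opening: 0.003
finger_force: 1.2
```

```bash
for i in 1 2; do :; done; python3 -m inch '-1 0.004 0 0 0 0 0;-1 0.003 0 0 0 0 0'
```

```text
clock: 3.98
tool_pos: [0.5876, -0.2397, 0.1099]
eef_rot: [1.0, -0.022, -0.007, -0.001]
contact_force: [-21.2, 1.0, 16.6]
opening: 0.008
finger_force: 10.3
```

The force jumped to 21 N after about 0.145 m of travel, which is the stop. I'll back off, rise and look.

```bash
python3 -m inch '-1 -0.01 0 0 0 0 0;-1 -0.02 0 0 0 0 0;-1 -0.02 0 -0.01 0 0 0;-1 -0.03 0 -0.03 0 0 0;0.41 -0.03 0 -0.04 0 0 0;0.41 -0.02 0 -0.04 0 0 0;0.41 -0.01 0 -0.03 0 0 0;0.41 0 0 0 0 0 0;0.41 0 0 0 0 0 0;0.41 0 0 0 0 0 0'
python3 - <<'E'
from h import *
to(.478,-.236,.25)
cm=camera_model("wrist")
p,d=snapshot("wrist");cv2.imwrite("pics/w1.png",p[:,:,::-1]);np.save("pics/w1_d.npy",d)
np.savez("pics/w1_cm.npz",**{k:np.array(v) for k,v in cm.items() if k in("intrinsics","view")})
print(np.linalg.inv(cm["view"])[:3,3],cm["intrinsics"])
E
```

```text
clock: 4.82
tool_pos: [0.4622, -0.2331, 0.2497]
eef_rot: [1.0, -0.02, 0.001, -0.0]
contact_force: [-0.3, 0.4, 0.5]
opening: 0.43
finger_force: 0.0
at [ 0.4622 -0.2331  0.2497] shift(after turn) [ 0.0159  0.0023 -0.0003] turn [-0.    -0.001 -0.004] t 4.82 F [-0.3  0.4  0.5] op 0.43 grip 0.0
[ 0.52955748 -0.23541679  0.38370176] [[309.70691629   0.         320.53552972]
 [  0.         309.70691629 200.61284933]
 [  0.           0.           1.        ]]
```

View pics/w1.png

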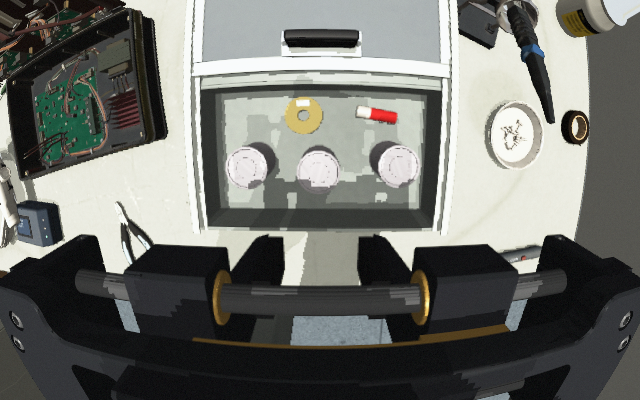

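The wrist view shows the guard open (tab at (320,40)) and the tins at about (247,167), (319,170) and (398,165). The reel is at (304,115) and the battery at (377,114). I'll move above the left tin for a second view and measure from both.

```bash
python3 -m inch '0.41 0.006 -0.02 0 0 0 0;0.41 0.005 -0.036 0 0 0 0;0.41 0.005 -0.02 0 0 0 0;0.41 0 0 0 0 0 0;0.41 0 0 0 0 0 0'
python3 - <<'E'
from h import *
to(.481,-.157,.25)
cm=camera_model("wrist")
p,d=snapshot("wrist");cv2.imwrite("pics/w2.png",p[:,:,::-1]);np.save("pics/w2_d.npy",d)
np.savez("pics/w2_cm.npz",**{k:np.array(v) for k,v in cm.items() if k in("intrinsics","view")})
a=cv2.imread("pics/w1.png")[135:205,215:435];b=cv2.imread("pics/w2.png")[135:205,280:500]
cv2.imwrite("pics/wc.png",cv2.resize(np.vstack([a,b]),None,fx=3.6,fy=3.6,interpolation=cv2.INTER_CUBIC))
E
```

```text
clock: 5.28
tool_pos: [0.4811, -0.1566, 0.2484]
eef_rot: [1.0, -0.019, -0.001, -0.0]
contact_force: [0.4, -0.5, 0.0]
opening: 0.706
finger_force: 0.0
at [ 0.4811 -0.1566  0.2484] shift(after turn) [-0.0001  0.0004 -0.0016] turn [-0.001  0.002 -0.001] t 5.28 F [ 0.4 -0.5  0. ] op 0.706 grip 0.0
```

View pics/wc.png

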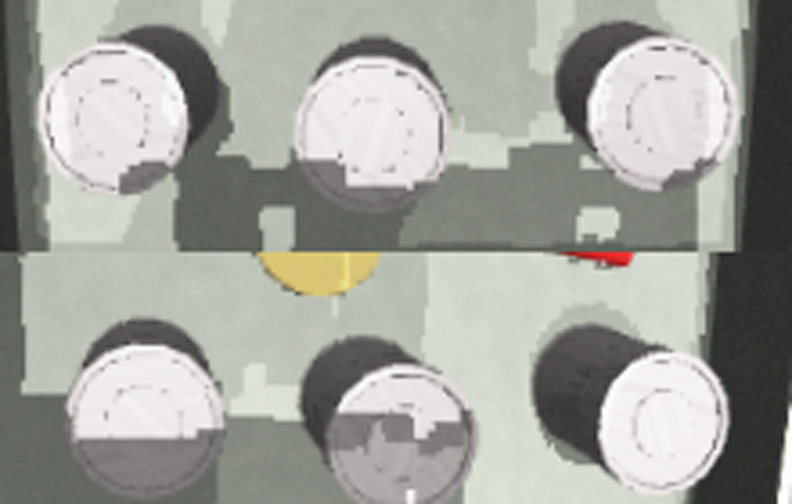

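Lid centres in the crop are L(113,118), M(371,133), R(663,113) in view 1 (top) and L(146,420), M(401,437), R(665,421) in view 2 (bottom).

```bash
python3 - <<'E'
from h import *
c=[{k:np.load(f"pics/w{i}_cm.npz")[k] for k in("intrinsics","view")} for i in(1,2)]
for n,a,b in[("L",(113,118),(146,420)),("M",(371,133),(401,437)),("R",(663,113),(665,421))]:
    A=(215+a[0]/3.6,135+a[1]/3.6);B=(280+b[0]/3.6,135+(b[1]-252)/3.6)
    print(n,tri([ray("wrist",*A,c[0]),ray("wrist",*B,c[1])]).round(4),atz("wrist",*A,.072,c[0]).round(4),atz("wrist",*B,.072,c[1]).round(4))
to(.481,-.157,.063)
E
```

```text
L [ 0.4819 -0.156   0.0702] [ 0.4821 -0.1564  0.072 ] [ 0.4824 -0.156   0.072 ]
M [ 0.4738 -0.2306  0.0685] [ 0.4741 -0.2305  0.072 ] [ 0.475  -0.2298  0.072 ]
R [ 0.4774 -0.3151  0.0716] [ 0.4773 -0.315   0.072 ] [ 0.4778 -0.315   0.072 ]
at [ 0.4806 -0.1582  0.2486] shift(after turn) [ 0.0004 -0.0013  0.1856] turn [ 0.     0.002 -0.004] t 5.33 F [-0.6  0.  -0.3] op 0.704 grip 0.0
```

```bash
python3 -m inch '0.27 0.001 -0.001 0.01 0 0 0;0.27 0 0 0.03 0 0 0;0.27 0 0 0.03 0 0 0;0.27 0 0 0.03 0 0 0;0.27 0 0 0.02 0 0 0;0.27 0 0 0 0 0 0;0.27 0 0 0 0 0 0'
python3 - <<'E'
from h import *
to(.482,-.156,.047)
E
```

```text
clock: 5.92
tool_pos: [0.4808, -0.1586, 0.1289]
eef_rot: [1.0, -0.022, -0.001, 0.0]
contact_force: [-0.3, -0.1, 1.1]
opening: 0.636
finger_force: 0.0
at [ 0.4808 -0.1586  0.1289] shift(after turn) [ 0.0011 -0.0026  0.0819] turn [ 0.     0.003 -0.007] t 5.92 F [-0.3 -0.1  1.1] op 0.636 grip 0.0
```

```bash
python3 -m inch '0.27 0.001 -0.0015 0.015 0 0 0;0.27 0 0 0.02 0 0 0;0.27 0 0 0.02 0 0 0;0.27 0 0 0.015 0 0 0;0.27 0 0 0.011 0 0 0;0.27 0 0 0 0 0 0;0.27 0 0 0 0 0 0'
python3 - <<'E'
from h import *
to(.482,-.156,.047)
E
```

```text
clock: 6.5
tool_pos: [0.4833, -0.1564, 0.0494]
eef_rot: [1.0, -0.021, 0.0, 0.0]
contact_force: [-0.8, -0.2, -0.3]
opening: 0.636
finger_force: 0.0
at [ 0.4833 -0.1564  0.0494] shift(after turn) [-0.0013 -0.0004  0.0024] turn [ 0.001 -0.001 -0.006] t 6.5 F [-0.8 -0.2 -0.3] op 0.636 grip 0.0
```

Good position, so I'll close and check.

```bash
python3 -m inch '-1 0 0 0.001 0 0 0;-1 0 0 0 0 0 0;-1 0 0 0 0 0 0;-1 0 0 0 0 0 0;-1 0 0 0 0 0 0;-1 0 0 0 0 0 0;-1 0 0 0 0 0 0' 35
```

```text
clock: 7.08
tool_pos: [0.4836, -0.1561, 0.0488]
eef_rot: [1.0, -0.021, 0.001, 0.0]
contact_force: [1.3, -0.2, 6.8]
opening: 0.511
finger_force: 35.0
```

```bash
python3 -m inch '-1 0 0 -0.01 0 0 0;-1 0 0 -0.02 0 0 0;-1 0 0 -0.025 0 0 0;-1 0 0 -0.025 0 0 0;-1 0 0 -0.025 0 0 0;-1 0 0 -0.015 0 0 0;-1 0 0 -0.01 0 0 0;-1 0 0 0 0 0 0;-1 0 0 0 0 0 0;-1 0 0 0 0 0 0;-1 0 0 0 0 0 0;-1 0 0 0 0 0 0'; for i in 1 2 3; do python3 -m inch '-1 0 0 0 0 0 0;-1 0 0 0 0 0 0' | grep -E "contact|tool_pos"; done; python3 -c "
from h import *
print(get_state()['joint_torque'])"
```

```text
clock: 8.08
tool_pos: [0.4822, -0.1557, 0.1769]
eef_rot: [1.0, -0.021, -0.001, -0.0]
contact_force: [-0.5, 0.2, -3.8]
opening: 0.508
finger_force: 35.0
tool_pos: [0.4826, -0.1558, 0.1773]
contact_force: [0.0, 0.8, -3.6]
tool_pos: [0.4828, -0.1558, 0.1776]
contact_force: [1.0, 0.7, -3.1]
tool_pos: [0.4829, -0.1558, 0.1778]
contact_force: [-0.6, -0.3, -4.0]
[-1.21616275e-03 -4.65856075e+01  1.41107015e+00 -1.00365454e+01
 -7.67768797e-03 -6.80319476e-02  4.43335489e-05]
```

Left tin: about 3.6 N (0.37 kg). Setting it back.

```bash
python3 -m inch '-1 0 0 0.01 0 0 0;-1 0 0 0.02 0 0 0;-1 0 0 0.025 0 0 0;-1 0 0 0.025 0 0 0;-1 0 0 0.02 0 0 0;-1 0 0 0.015 0 0 0;-1 0 0 0.01 0 0 0;-1 0 0 0.002 0 0 0;-1 0 0 0 0 0 0;-1 0 0 0 0 0 0'; python3 -m inch '-1 0 0 0.001 0 0 0;-1 0 0 0 0 0 0;-1 0 0 0 0 0 0' | grep -E "contact|tool_pos"
```

```text
clock: 9.42
tool_pos: [0.4834, -0.156, 0.0514]
eef_rot: [1.0, -0.021, 0.001, 0.0]
contact_force: [-0.4, -0.5, -2.6]
opening: 0.515
finger_force: 35.0
tool_pos: [0.4833, -0.156, 0.0504]
contact_force: [0.1, 0.4, -3.4]
```

```bash
python3 -m inch '-1 0 0 0.001 0 0 0;-1 0 0 0 0 0 0;-1 0 0 0 0 0 0' | grep -E "contact|tool_pos";python3 -m inch '-1 0 0 0.001 0 0 0;-1 0 0 0 0 0 0;-1 0 0 0 0 0 0' | grep -E "contact|tool_pos"
```

```text
tool_pos: [0.4829, -0.1559, 0.0489]
contact_force: [0.2, -0.1, -3.1]
tool_pos: [0.4828, -0.1558, 0.0488]
contact_force: [-1.1, 0.9, 7.8]
```

```bash
python3 -m inch '0.27 0 0 0 0 0 0;0.27 0 0 0 0 0 0;0.27 0 0 0 0 0 0;0.27 0 0 0 0 0 0;0.27 0 0 -0.01 0 0 0;0.27 0 0 -0.02 0 0 0;0.27 0 0 -0.03 0 0 0;0.27 0 0 -0.03 0 0 0;0.27 -0.001 0.015 -0.01 0 0 0;0.27 -0.002 0.025 0 0 0 0;0.27 -0.001 0.025 0 0 0 0;0.27 -0.001 0.01 0 0 0 0;0.27 0 0 0 0 0 0;0.27 0 0 0 0 0 0;0.27 0 0 0 0 0 0'
python3 - <<'E'
from h import *
to(.4745,-.2303,.049)
E
```

```text
clock: 11.42
tool_pos: [0.4749, -0.2285, 0.1476]
eef_rot: [1.0, -0.02, -0.0, -0.001]
contact_force: [-0.4, 0.0, 0.4]
opening: 0.633
finger_force: 0.0
at [ 0.4749 -0.2285  0.1476] shift(after turn) [-0.0003  0.0018  0.0986] turn [-0.002  0.001 -0.003] t 11.42 F [-0.4  0.   0.4] op 0.633 grip 0.0
```

```bash
python3 -m inch '0.27 0 0.001 0.01 0 0 0;0.27 0 0 0.02 0 0 0;0.27 0 0 0.02 0 0 0;0.27 0 0 0.02 0 0 0;0.27 0 0 0.015 0 0 0;0.27 0 0 0.01 0 0 0;0.27 0 0 0.003 0 0 0;0.27 0 0 0 0 0 0;0.27 0 0 0 0 0 0'
python3 - <<'E'
from h import *
to(.4745,-.2303,.049)
E
```

```text
clock: 12.17
tool_pos: [0.4751, -0.2313, 0.05]
eef_rot: [1.0, -0.02, 0.0, 0.0]
contact_force: [-0.6, 0.1, 0.7]
opening: 0.63
finger_force: 0.0
at [ 0.4751 -0.2313  0.05  ] shift(after turn) [-0.0006 -0.001   0.001 ] turn [ 0.    -0.    -0.005] t 12.17 F [-0.6  0.1  0.7] op 0.63 grip 0.0
```

```bash
python3 -m inch '-1 0 0 0 0 0 0;-1 0 0 0 0 0 0;-1 0 0 0 0 0 0;-1 0 0 0 0 0 0;-1 0 0 0 0 0 0;-1 0 0 0 0 0 0;-1 0 0 0 0 0 0' 35; python3 -m inch '-1 0 0 -0.01 0 0 0;-1 0 0 -0.02 0 0 0;-1 0 0 -0.025 0 0 0;-1 0 0 -0.025 0 0 0;-1 0 0 -0.025 0 0 0;-1 0 0 -0.015 0 0 0;-1 0 0 -0.01 0 0 0;-1 0 0 0 0 0 0;-1 0 0 0 0 0 0;-1 0 0 0 0 0 0;-1 0 0 0 0 0 0;-1 0 0 0 0 0 0'; for i in 1 2 3; do python3 -m inch '-1 0 0 0 0 0 0;-1 0 0 0 0 0 0' | grep -E "contact|tool_pos"; done
```

```text
clock: 12.75
tool_pos: [0.4753, -0.2315, 0.0506]
eef_rot: [1.0, -0.021, 0.001, 0.0]
contact_force: [-0.0, 0.8, 7.6]
opening: 0.513
finger_force: 35.0
clock: 13.75
tool_pos: [0.4741, -0.2313, 0.1787]
eef_rot: [1.0, -0.021, -0.001, -0.0]
contact_force: [-0.3, 0.9, -4.3]
opening: 0.511
finger_force: 35.0
tool_pos: [0.4745, -0.2315, 0.1793]
contact_force: [0.4, 0.4, -3.2]
tool_pos: [0.4747, -0.2316, 0.1796]
contact_force: [0.1, 0.4, -4.4]
tool_pos: [0.4748, -0.2316, 0.1798]
contact_force: [-0.1, 0.0, -4.1]
```

Middle tin: about 4.0 N (0.41 kg). Setting it back.

```bash
python3 -m inch '-1 0 0 0.01 0 0 0;-1 0 0 0.02 0 0 0;-1 0 0 0.025 0 0 0;-1 0 0 0.025 0 0 0;-1 0 0 0.02 0 0 0;-1 0 0 0.015 0 0 0;-1 0 0 0.01 0 0 0;-1 0 0 0.003 0 0 0;-1 0 0 0 0 0 0;-1 0 0 0 0 0 0'; python3 -m inch '-1 0 0 0.001 0 0 0;-1 0 0 0 0 0 0;-1 0 0 0 0 0 0' | grep -E "contact|tool_pos"
```

```text
clock: 15.08
tool_pos: [0.4752, -0.2318, 0.052]
eef_rot: [1.0, -0.021, 0.0, 0.0]
contact_force: [0.3, -0.3, -4.1]
opening: 0.513
finger_force: 35.0
tool_pos: [0.475, -0.2317, 0.0511]
contact_force: [-0.5, -0.1, -3.2]
```

```bash
python3 -m inch '-1 0 0 0.001 0 0 0;-1 0 0 0 0 0 0;-1 0 0 0 0 0 0' | grep -E "contact|tool_pos"
```

```text
tool_pos: [0.475, -0.2317, 0.0506]
contact_force: [-0.3, -0.8, 6.4]
```

```bash
python3 -m inch '0.27 0 0 0 0 0 0;0.27 0 0 0 0 0 0;0.27 0 0 0 0 0 0;0.27 0 0 0 0 0 0;0.27 0 0 -0.01 0 0 0;0.27 0 0 -0.02 0 0 0;0.27 0 0 -0.03 0 0 0;0.27 0 0 -0.03 0 0 0;0.27 0.001 0.015 -0.01 0 0 0;0.27 0.002 0.03 0 0 0 0;0.27 0.002 0.028 0 0 0 0;0.27 0.001 0.011 0 0 0 0;0.27 0 0 0 0 0 0;0.27 0 0 0 0 0 0;0.27 0 0 0 0 0 0'
python3 - <<'E'
from h import *
to(.4775,-.315,.049)
E
```

```text
clock: 16.83
tool_pos: [0.4773, -0.3134, 0.1496]
eef_rot: [1.0, -0.02, -0.0, -0.001]
contact_force: [-0.3, 0.6, 0.4]
opening: 0.641
finger_force: 0.0
at [ 0.4773 -0.3134  0.1496] shift(after turn) [0.0002 0.0016 0.1006] turn [-0.002  0.001 -0.003] t 16.83 F [-0.3  0.6  0.4] op 0.641 grip 0.0
```

```bash
python3 -m inch '0.27 0 0.001 0.01 0 0 0;0.27 0 0 0.02 0 0 0;0.27 0 0 0.02 0 0 0;0.27 0 0 0.02 0 0 0;0.27 0 0 0.015 0 0 0;0.27 0 0 0.01 0 0 0;0.27 0 0 0.005 0 0 0;0.27 0 0 0 0 0 0;0.27 0 0 0 0 0 0'
python3 - <<'E'
from h import *
to(.4775,-.315,.049)
E
```

```text
clock: 17.58
tool_pos: [0.4771, -0.3125, 0.0483]
eef_rot: [1.0, -0.019, -0.001, -0.003]
contact_force: [0.4, 5.5, -2.8]
opening: 0.635
finger_force: 2.4
at [ 0.4771 -0.3125  0.0483] shift(after turn) [ 0.0005  0.0025 -0.0007] turn [-0.005  0.003 -0.002] t 17.58 F [ 0.4  5.5 -2.8] op 0.635 grip 2.4
```

There is a 5.5 N side push: the right finger's back is on the side wall, since this tin stands close to it. I'll narrow the opening a little.

```bash
python3 -m inch '0.17 0 -0.0005 0 0 0 0;0.17 0 0 0 0 0 0;0.17 0 0 0 0 0 0'
python3 - <<'E'
from h import *
to(.4775,-.315,.049)
E
```

```text
clock: 17.83
tool_pos: [0.4773, -0.3149, 0.0495]
eef_rot: [1.0, -0.02, -0.0, -0.001]
contact_force: [0.6, 4.5, -2.4]
opening: 0.586
finger_force: 1.7
at [ 0.4773 -0.3149  0.0495] shift(after turn) [0.0002 0.0001 0.0005] turn [-0.001  0.001 -0.004] t 17.83 F [ 0.6  4.5 -2.4] op 0.586 grip 1.7
```

```bash
python3 -m inch '-1 0 0 0 0 0 0;-1 0 0 0 0 0 0;-1 0 0 0 0 0 0;-1 0 0 0 0 0 0;-1 0 0 0 0 0 0;-1 0 0 0 0 0 0;-1 0 0 0 0 0 0' 35
```

```text
clock: 18.42
tool_pos: [0.4774, -0.3162, 0.0499]
eef_rot: [1.0, -0.021, 0.0, 0.0]
contact_force: [0.3, 1.6, 0.1]
opening: 0.516
finger_force: 35.0
```

```bash
python3 -m inch '-1 0 0 -0.01 0 0 0;-1 0 0 -0.02 0 0 0;-1 0 0 -0.025 0 0 0;-1 0 0 -0.025 0 0 0;-1 0 0 -0.025 0 0 0;-1 0 0 -0.015 0 0 0;-1 0 0 -0.01 0 0 0;-1 0 0 0 0 0 0;-1 0 0 0 0 0 0;-1 0 0 0 0 0 0;-1 0 0 0 0 0 0;-1 0 0 0 0 0 0'; for i in 1 2 3; do python3 -m inch '-1 0 0 0 0 0 0;-1 0 0 0 0 0 0' | grep -E "contact|tool_pos"; done
```

```text
clock: 19.42
tool_pos: [0.4766, -0.3159, 0.1786]
eef_rot: [1.0, -0.021, -0.001, -0.001]
contact_force: [0.3, 0.1, -7.6]
opening: 0.512
finger_force: 35.0
tool_pos: [0.477, -0.3161, 0.1792]
contact_force: [-0.0, -0.6, -7.2]
tool_pos: [0.4772, -0.3163, 0.1797]
contact_force: [-0.5, -0.6, -7.4]
tool_pos: [0.4773, -0.3163, 0.1798]
contact_force: [0.0, -0.1, -7.8]
```

The right tin weighs about 7.5 N (0.77 kg), so it is the heaviest. I'll raise it and check the scene.

```bash
python3 -m inch '-1 0 0 -0.01 0 0 0;-1 0 0 -0.02 0 0 0;-1 0 0 -0.025 0 0 0;-1 0 0 -0.025 0 0 0;-1 0 0 -0.02 0 0 0;-1 0 0 -0.015 0 0 0;-1 0 0 -0.005 0 0 0;-1 0 0 0 0 0 0;-1 0 0 0 0 0 0;-1 0 0 0 0 0 0;-1 0 0 0 0 0 0;-1 0 0 0 0 0 0;-1 0 0 0 0 0 0'
python3 - <<'E'
from h import *
p,d=snapshot("wrist");cv2.imwrite("pics/w3.png",p[:,:,::-1])
E
```

```text
clock: 21.0
tool_pos: [0.477, -0.3161, 0.299]
eef_rot: [1.0, -0.021, -0.001, -0.0]
contact_force: [0.0, -1.3, -8.3]
opening: 0.513
finger_force: 35.0
```

View pics/w3.png

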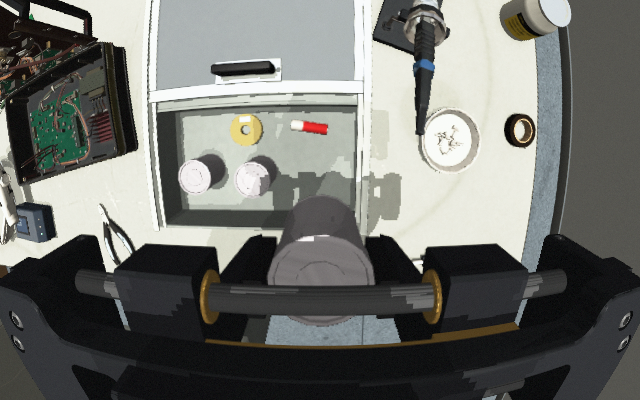

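The picture shows the guard open (tab at (246,69)), left and middle tins upright at (195,176) and (254,178), reel and battery in place, and the heavy tin upright in the gripper at about 16 cm above the box. I'll do a quick numeric check of the tins and guard.

```bash
python3 - <<'E'
from h import *
c=camera_model("wrist");c1={k:np.load("pics/w1_cm.npz")[k] for k in("intrinsics","view")}
print(atz("wrist",195,176,.072,c),atz("wrist",254,178,.072,c),"tab",atz("wrist",246,65,.124,c),"tab before",atz("wrist",320,33,.124,c1))
print("reel,batt now",atz("wrist",246,130,.017,c),atz("wrist",309,127,.02,c),"before",atz("wrist",304,115,.017,c1),atz("wrist",377,114,.02,c1))
to(.477,-.316,.3)
E
```

```text
[ 0.48291377 -0.15807075  0.072     ] [ 0.47600814 -0.23510756  0.072     ] tab [ 0.60240739 -0.24616743  0.124     ] tab before [ 0.60201472 -0.23782702  0.124     ]
reel,batt now [ 0.53280004 -0.21641036  0.017     ] [ 0.53158193 -0.30244996  0.02      ] before [ 0.53316948 -0.21608976  0.017     ] [ 0.53189223 -0.30161184  0.02      ]
at [ 0.4771 -0.3161  0.2992] shift(after turn) [-0.0001 -0.0001 -0.0008] turn [-0.     0.001 -0.005] t 21.05 F [ 0.4  0.8 -7.4] op 0.516 grip 35.0
```

All as wanted: the tins are back within a few mm and the guard is at its stop (0.146 m of travel from a start about 20 mm open).

```bash
python3 -m inch '-1 0 0 0 0 0 0;-1 0 0 0 0 0 0;-1 0 0 0 0 0 0;-1 0 0 0 0 0 0' && python3 -c "
from plant import r
print(r.finish_job())"
```

```text
clock: 21.38
tool_pos: [0.4773, -0.3163, 0.2998]
eef_rot: [1.0, -0.021, 0.0, 0.0]
contact_force: [-0.5, 0.1, -7.6]
opening: 0.513
finger_force: 35.0
the job is handed in; nothing more can be done
None
```

I handed the job in at about 21 s: the guard is open against its stop, the left (about 0.37 kg) and middle (about 0.41 kg) tins are back in their places, and the heaviest, the right one (about 0.77 kg), is held upright about 16 cm above the box; the right finger brushed the side wall at about 5 N while reaching for that tin.

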